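# Move the warming lamp over the croissants and hold it raised

### The arm

A 6-joint arm with a two-finger parallel gripper is mounted at the origin on a cart in front of the work surface, level with it; the furniture and walls round the work are solid. World frame = base frame: x ahead of the robot, y to its left, z up, the work surface at z = 0. Lengths are in m, angles in degrees, forces in N, time in s.
With the tool pointing down it reaches from about 0.4 to 0.825 m from the base axis. Payload 7 kg.
Tool frame: the origin (TCP) lies midway between the tips of the shut fingers; the grasp point (between the pads) lies 19 mm behind it; z points along the fingers, y is the line along which they close (so a half turn about z gives the same grasp; the last joint's range is limited). The gripper opens to 88 mm and grips with 3 to 60 N. Pads are 19 mm wide; open, the fingers measure 130 mm over their backs; the gripper's body (78 mm by 193 mm) begins 47 mm behind the grasp point.
Start: joints at [93.341, 20.546, 0.682, 0, -70.136, -16.507], TCP at [0.154, 0.657, 0.205] pointing down, gripper open.
Joint ranges: [-176.03, 176.03], [-82.01, 121.73], [-58.28, 71.71], [-173.87, 95.51], [-174.79, -0.11], [-173.66, 173.66]. Speed limits (degrees/s): [136.94, 136.94, 172.46, 180, 180, 180].

### API

Orientations are given as [roll, pitch, yaw] about the fixed x, y, z axes, in that order (R = Rz(yaw) Ry(pitch) Rx(roll)).
In Python, from plant import ctrl gives the robot as it stands. The module is installed in compiled form; this text tells all that it offers.
- The arm moves only by the tool play_rows, never from a script. Its argument "commands" is a list that holds one entry, the list of rows, each a list of 7 numbers: the turn, a rotation vector about the tool's x, y, z in rad, then the shift along the tool's x, y, z in cm, then the finger opening in cm, from 0 to 8.76. In form: [[[ax, ay, az, x, y, z, grip], ...]]. A call has 1 to 8 rows; each row is the pose to reach, as a shift and turn from the pose commanded when the call began, along the tool's axes at that moment; what a row does not reach only later rows make up. A row lasts 1/12 s, in which the tool goes at most 41.7 mm and 7.16 degrees, less where a joint would pass 70% of its speed; a pose out of reach is approached as far as the arm can. A call with a gripper value outside its range is refused whole. The fingers move at their own pace and stop on an object; the grip force is fixed at half the most. Time passes only in rows, so rows that repeat a pose let the fingers close. It gives the time, the measured TCP pose, the force, the opening and the grip force at its end, in the units of the state.
- ctrl.get_obs(): the state, without advancing time (a new reading comes with each control period).
- ctrl.snapshot(name): name is "side" or "top" or "wrist"; returns a dict with "color" (420x560x3 uint8, red, green, blue), "camera_matrix" (3x3 intrinsics, pixels), "origin" and "rotation" of the camera in the world; the wrist camera has in their place "hand_eye" (4x4, takes a point from camera to tool coordinates, whose origin is the TCP and whose axes are the flange's). Camera axes: x right, y down, z forward; pixel columns grow to the right and rows downward; lengths in m; the calibration is good to about 2 mm. The wrist camera is an equidistant fisheye: a pixel r from the principal point sees the ray r / f radians off the axis. A picture is of the moment at which its call begins: read the wrist's pose just before it. There is no depth.
- ctrl.close_job(): hands the job in; it is judged then, once.
Trained networks look in a picture, given as the dict that the camera call returned (one of the last four; its "shot" number tells which), for a name from the list of things; names that differ only in an ending like _2 or _b are one class to them, and where a whole thing is asked for, a point or a joint stands for the part that bears it (a point fixed in the world has none). Each returns a list of dicts, best first, with "conf" (0 to 1); they miss things now and then, are a little off and sometimes report something else, mostly with a low value. They report only what shows in the picture. A call takes as long as a camera call.
- ctrl.find_in(picture, name): "bbox" ([left, top, width, height] in pixels, round what is visible of it).
The state is a dict: "clock": time; "joint_pos": joint angles; "qvel": joint speeds; "tau": joint torques, N m; "tool_pos": TCP position; "orientation": TCP orientation; "force": force on the tool from outside, world axes, zero at the start; "moment": the same for the moment, N m; "opening": finger opening in m; "gripper_force": force on a finger pad.
Only numpy, scipy, OpenCV 4.12 (cv2) and the standard library are available. Lean on these libraries where they do the work, as an engineer would, in place of code of your own. Each camera call takes 0.05 s, during which the arm holds its last target. There are 200 camera calls.

### The job

The warming lamp was left between the two stations of its rail. Keeping it lowered, slide it along the rail until it clicks into the station at the croissant plate; then squeeze the button in the grip on top of its post, pull the lamp up past the first stop to the second one at the very top, and finish holding it there by the grip: it does not lock at the top, and I want to change the plate under it. Do not touch the hot shade, and leave the plate, the croissants, the bowl and the other things on the counter where they are.

Things in the scene. Friction and masses are not known exactly. Their poses are not given: they have to be found in the camera images.
- lamp_carriage (a joint): Position of the lamp's carriage along its rail, m: 0 mid-rail, + toward the rail's +y end (left). Stations at +0.100 and -0.100, end stops at +-0.125. It slides with 1 to 2 N of friction and stays where left. A sprung ball drops into a notch at each station: within about 3 mm it pulls itself to the centre; about 10 N along the rail push it out again.
- lamp_mast (a joint): How far the telescopic post is pulled up, m: 0 lowered, 0.045 first stop, 0.090 second stop (hard end). With the button out, a tooth locks the post at 0 and at 0.045, both ways. With the button in, it slides freely; it weighs 4 to 5 N with all it carries. No lock at 0.090: let go there and it drops back to the first stop.
- lamp_button (a joint): Travel of the release button into the grip, in m: 0 out, 0.0055 fully in. The tooth is free from about 0.004. The spring needs about 3 N to start and 7 N fully in.
- lamp_rail: The rail, fixed on the counter: aluminium profile 28 mm wide, 0.36 m long over its feet, top 44 mm high. Origin on the counter under its middle; x across the rail to the back, y along it, z up. The 70 mm long carriage (top 65 mm high) carries the post, 40 mm in front (-x) of the rail's axis: a 29 mm tube with a 35 mm collar up to 154 mm high, a 21 mm inner tube sliding in it.
- lamp_head: The grip on top of the post, the lamp's highest part: black block 34 (its x) x 28 (its y) x 46 mm high, the button in its -x face. Origin at the centre of its underside, 178 mm above the counter when lowered; axes as the rail's. Nothing stands within 45 mm of its sides; the thin arm to the shade leaves the post toward -x, its top 9 mm below the block's underside.
- head_grip (a point): Centre of the grip block, level with the middle of the button (16 mm wide, 22 mm high), 23 mm below the block's top. Gripped here across x, one pad presses the button, the other bears on the +x face: 41 mm wide with the button out, 35.5 mm with it in. A squeeze of 15 to 30 N presses the button fully and carries the lamp.
- station_left (a point): Where head_grip is, with the post lowered, when the carriage sits in the station at the rail's +y end (carriage joint +0.100).
- station_right (a point): Where head_grip is, with the post lowered, when the carriage sits in the station at the rail's -y end (carriage joint -0.100).
- lamp_shade: The hot bell-shaped aluminium shade, 124 mm across, 75 mm high with its socket, open below. Origin at the centre of its lower rim, 135 mm in front (-x) of the post's axis and 98 mm above the counter when lowered. It moves with the post and must not be touched.
- shade_centre (a point): Centre of the shade's lower rim.
- croissant_plate: White plate 190 mm across with two croissants (about 120 x 59 mm, up to 55 mm above the counter; they move with the plate), standing in front of one of the two stations, within about 15 mm of the place below the shade. Origin at the centre of its underside.
- bowl: White china bowl 118 mm across and 76 mm high, empty, standing in front of the other station. Origin at the centre of its underside.
- loose_jam: Jam portion cup 60 mm across, 27 mm high, behind the rail. Origin at the centre of its underside.
- jar: Glass jar with a black lid, 63 mm across, 94 mm high, at the left of the counter. Origin at the centre of its underside.

How it is judged (in metres and radians):
On the way:
1. the lamp, still lowered, sits in the notch of the station at the croissant plate (horizontal distance between shade_centre and croissant_plate below 0.045 m and value of joint lamp_mast below 0.01 m and (value of joint lamp_carriage between 0.097 and 0.103 m or value of joint lamp_carriage between -0.103 and -0.097 m)), for 0.3 s.
At the end, for the whole second after the job is handed in: The carriage sits within 3 mm of the station at the croissant plate, the shade over the plate (within 45 mm of its centre); the post is pulled out to within 4 mm of its second stop and at rest, and the gripper is holding it up by the grip (more than 3 N) (value of joint lamp_mast above 0.086 m and contact force between the fingers and lamp_head above 3 N and linear speed of lamp_head below 0.02 m/s and horizontal distance between shade_centre and croissant_plate below 0.045 m and (value of joint lamp_carriage between 0.097 and 0.103 m or value of joint lamp_carriage between -0.103 and -0.097 m)); the arm keeps its last pose, push and grip.
It fails at once if the hot shade is touched (contact force between any of the fingers, the arm and lamp_shade above 0.5 N).
It fails at once if the croissant plate is pushed away or tipped (distance of croissant_plate from where it was at the start of the episode above 0.025 m or angle between croissant_plate's own z axis and vertical above 0.3 rad).
It fails at once if the bowl, the jar or the jam cup behind the rail is pushed away or tipped over (distance of any of bowl, jar, loose_jam from where it was at the start of the episode above 0.025 m or angle between any of bowl, jar's own z axis and vertical above 0.5 rad).
It also fails if it takes over 51 s, if anything falls off the work surface, if the arm or the gripper's body presses on something with over 40 N, if the wrist force passes 120 N, or if a joint passes its speed limit or range.

## Working session

There is one attempt and no reset: what is moved stays moved. The work goes in short steps, Python scripts to look and compute and a tool call to move; the robot and the scene stay as the last step left them, time stands still between calls to the robot, and variables do not carry over. Pictures are saved under pics/ and viewed, at most 10 in all, crops included, and the job is handed in when it is done.

Besides the shell and the picture viewer there is one more tool, called after "Emit:" as name(argument=value, ...), one argument or row to a line, values as JSON. play_rows: Moves the arm, as the interface text tells. Its arguments: {"type":"object","properties":{"commands":{"type":"array","items":{"type":"array","items":{"type":"array","items":{"type":"number"}}}}},"required":["commands"]}

```bash
mkdir -p pics; cat > h.py <<'E'
import numpy as np, cv2
from plant import ctrl
def ray(p,u,v):
    K=np.array(p["camera_matrix"]); d=np.array(p["rotation"])@np.linalg.solve(K,[u,v,1.]); return np.array(p["origin"]),d/np.linalg.norm(d)
def tri(rays):
    A=sum(np.eye(3)-np.outer(d,d) for o,d in rays); b=sum((np.eye(3)-np.outer(d,d))@o for o,d in rays)
    x=np.linalg.solve(A,b); return x,[float(np.linalg.norm((np.eye(3)-np.outer(d,d))@(x-o))) for o,d in rays]
def proj(p,x):
    c=np.array(p["camera_matrix"])@(np.array(p["rotation"]).T@(np.array(x)-np.array(p["origin"]))); return c[:2]/c[2]
def save(p,n): cv2.imwrite("pics/"+n,p["color"][:,:,::-1])
E
python3 - <<'E'
from h import *
o=ctrl.get_obs(); print({k:np.round(o[k],3) for k in o})
for n in ["side","top"]:
    p=ctrl.snapshot(n); save(p,n+"0.png"); print(n,np.round(p["origin"],3),np.round(p["rotation"],3).tolist(),p["camera_matrix"])
    for t in ["lamp_head","lamp_shade","croissant_plate","bowl","lamp_rail","lamp_carriage","lamp_button","jar","loose_jam"]:
        print(t,[(np.round(d["bbox"],1).tolist(),round(d["conf"],2)) for d in ctrl.find_in(p,t)[:2]])
E
```

```text
{'clock': np.float64(0.0), 'joint_pos': array([ 9.3338e+01,  2.0591e+01,  6.3200e-01, -2.0000e-02, -7.0134e+01,
       -1.6507e+01]), 'qvel': array([0.108, 0.017, 0.001, 0.024, 0.042, 0.028]), 'tau': array([ 1.0000e-03, -5.8272e+01,  2.9307e+01,  6.9980e+00,  7.0000e-03,
       -0.0000e+00]), 'tool_pos': array([0.154, 0.657, 0.204]), 'orientation': array([ 1.79906e+02, -8.00000e-03, -1.31760e+01]), 'force': array([-0.092, -0.075,  0.047]), 'moment': array([ 0.056, -0.07 , -0.007]), 'gripper_force': np.float64(0.0), 'opening': np.float64(0.088)}
side [ 0.506 -1.11   0.773] [-120.382, 0.778, -1.1] [[397.4404832    0.         282.46999063]
 [  0.         397.4404832  205.83790866]
 [  0.           0.           1.        ]]
lamp_head [([264.7, 237.1, 16.5, 25.4], 0.74), ([188.2, 313.3, 56.1, 49.1], 0.36)]
lamp_shade [([198.8, 255.4, 47.5, 46.7], 0.76), ([259.1, 163.8, 15.9, 27.9], 0.58)]
croissant_plate [([196.1, 267.2, 69.6, 42.6], 0.94), ([195.9, 240.4, 112.2, 141.3], 0.5)]
bowl [([189.1, 312.5, 52.3, 48.4], 0.64), ([198.5, 259.1, 49.5, 41.5], 0.52)]
lamp_rail [([196.1, 242.6, 110.8, 136.9], 0.7), ([196.6, 256.7, 51.2, 41.8], 0.43)]
lamp_carriage [([195.8, 237.5, 103.7, 80.2], 0.64)]
lamp_button []
jar [([258.4, 164.6, 17.2, 28.6], 0.89), ([198.6, 256.6, 51.4, 42.1], 0.45)]
loose_jam []
top [0.085 0.019 1.792] [-165.318, -0.042, -99.172] [[497.02580431   0.         281.59630144]
 [  0.         497.02580431 211.49603965]
 [  0.           0.           1.        ]]
lamp_head [([366.9, 192.5, 10.0, 12.1], 0.4), ([316.8, 187.8, 103.3, 74.8], 0.24)]
lamp_shade [([348.3, 226.6, 44.2, 29.9], 0.81)]
croissant_plate [([323.7, 223.7, 44.4, 50.9], 0.78), ([352.7, 225.6, 37.3, 34.0], 0.42)]
bowl [([392.7, 226.2, 30.1, 27.7], 0.72)]
lamp_rail [([318.0, 188.7, 99.7, 72.3], 0.9)]
lamp_carriage [([349.4, 191.3, 37.9, 73.8], 0.93)]
lamp_button []
jar [([162.6, 238.0, 23.0, 18.0], 0.66)]
loose_jam [([288.7, 168.0, 16.4, 12.7], 0.56)]
```

```bash
python3 -c "
import cv2,numpy as np
a=cv2.imread('pics/side0.png');b=cv2.imread('pics/top0.png');print(a.shape)"
```

```text
(420, 560, 3)
```

View pics/side0.png

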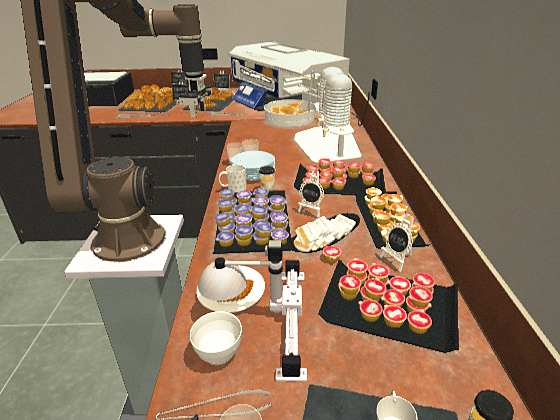

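View pics/top0.png

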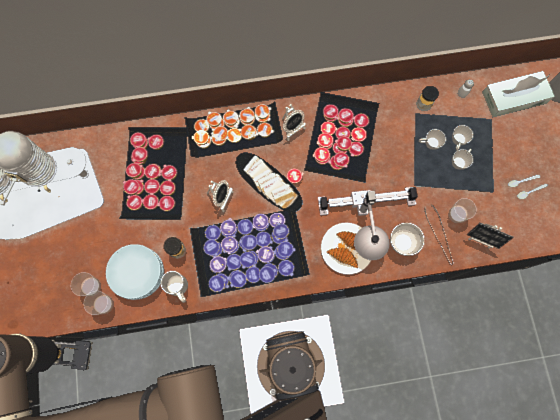

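The side view shows the lamp head near (274,243), the shade near (222,278), the plate behind it and the bowl at (216,337). In the top view the rail runs from about (323,206) to (413,195). The plate is at (346,248) by its left (+y) end, and the bowl is at (407,240). I'll crop both views for more precise pixels.

```bash
python3 - <<'E'
import cv2,numpy as np
a=cv2.imread('pics/side0.png')[225:390,180:320];b=cv2.imread('pics/top0.png')[180:280,310:430]
a=cv2.resize(a,None,fx=3.5,fy=3.5,interpolation=3);b=cv2.resize(b,None,fx=3.5,fy=3.5,interpolation=3)  
c=np.zeros((600,800,3),np.uint8);a=a[:578,:400];c[:a.shape[0],:a.shape[1]]=a
b=b[:,:400];c[:b.shape[0],400:400+b.shape[1]]=b
cv2.imwrite('pics/crop0.png',c)
s=open('h.py').read().replace('def ray','''from scipy.spatial.transform import Rotation as Rn
def Rm(p):
    r=np.array(p["rotation"]); return Rn.from_euler("xyz",r,degrees=True).as_matrix() if r.size==3 else r
def ray''').replace('np.array(p["rotation"])@','Rm(p)@').replace('np.array(p["rotation"]).T','Rm(p).T')
open('h.py','w').write(s)
E
cat >> h.py <<'E'
def onz(p,u,v,z):
    o,d=ray(p,u,v); return o+d*(z-o[2])/d[2]
E
python3 - <<'E'
from h import *
s=ctrl.snapshot("side");t=ctrl.snapshot("top")
print(tri([ray(s,273,249.8),ray(t,372,198.5)]), tri([ray(s,273,241),ray(t,371.9,195)]))
for q in [(323,206),(413,195)]: print("rail end",onz(t,*q,0.044))
print("plate",onz(t,346,249,.01),"bowl",onz(t,407.7,240,.04))
print("jar",onz(t,174,247,.09),"jam",onz(t,296.5,174.5,.02))
for b in ["side"]: pass
E
```

```text
(array([ 0.49082424, -0.35115261,  0.20781664]), [0.0001569030051252338, 0.0001569030051252897]) (array([ 0.4938449 , -0.34796057,  0.23182703]), [0.0023617757774923656, 0.002361775777492064])
rail end [ 0.53318306 -0.2072839   0.044     ]
rail end [ 0.52178273 -0.54068777  0.044     ]
plate [ 0.36921221 -0.26501106  0.01      ] bowl [ 0.36130789 -0.48518599  0.04      ]
jar [0.45852116 0.336261   0.09      ] jam [ 0.67593854 -0.13419368  0.02      ]
```

View pics/crop0.png

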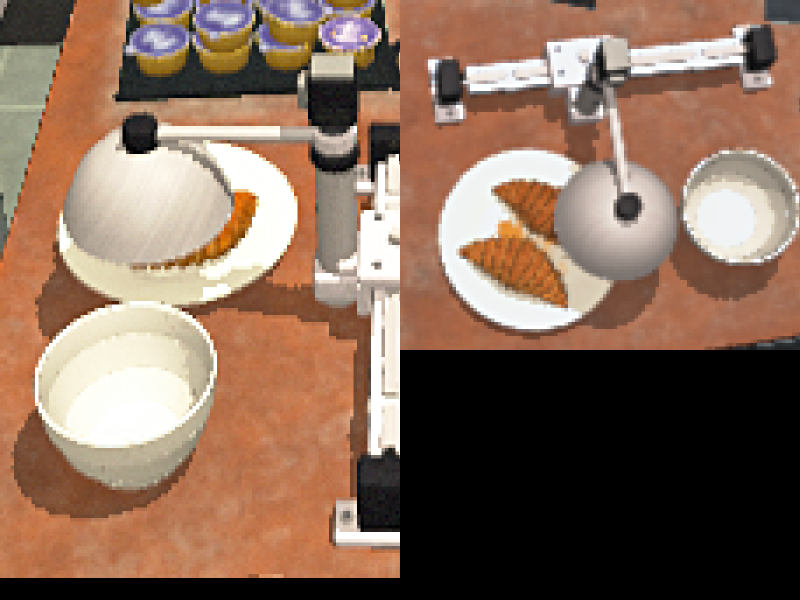

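```bash
cat >> h.py <<'E'
def Rd(y,tilt=(180,0)): return Rn.from_euler("xyz",[tilt[0],tilt[1],y],degrees=True)
def go(p0,R0,p1,R1):
    print(np.round((R0.inv()*R1).as_rotvec(),3).tolist(), np.round(R0.inv().apply(np.array(p1)-p0)*100,2).tolist())
def cur():
    o=ctrl.get_obs(); return np.array(o["tool_pos"]),Rn.from_euler("xyz",o["orientation"],degrees=True)
E
python3 - <<'E'
from h import *
W=[(.154,.657,.205,-13.2),(.40,.50,.36,-33),(.57,.22,.38,-55),(.58,-.08,.38,-75),(.48,-.35,.38,-92)]
for a,b in zip(W,W[1:]): go(a[:3],Rd(a[3]),b[:3],Rd(b[3]))
p=ctrl.snapshot("wrist"); print({k:np.round(p[k],3).tolist() for k in p if k!="color"})
E
```

```text
[0.0, -0.0, 0.346] [27.54, 9.67, -15.5]
[0.0, -0.0, 0.384] [29.51, 14.22, -2.0]
[-0.0, -0.0, 0.349] [25.15, 16.39, 0.0]
[0.0, -0.0, 0.297] [23.49, 16.65, 0.0]
{'camera_matrix': [[325.192, 0.0, 276.639], [0.0, 325.192, 214.14], [0.0, 0.0, 1.0]], 'hand_eye': [[-0.001, -0.959, -0.282, 0.076], [1.0, -0.0, -0.001, -0.001], [0.001, -0.282, 0.959, -0.179], [0.0, 0.0, 0.0, 1.0]], 'shot': 5}
```

Emit:
play_rows(
  commands=[
    [[0,0,0.05,1,0.5,-4,8.76],[0,0,0.1,3.5,1.5,-7,8.76],[0,0,0.15,7,2.5,-9,8.76],[0,0,0.2,10.5,4,-11,8.76],[0,0,0.25,14.5,5,-12.5,8.76],[0,0,0.3,18,6.5,-13.5,8.76],[0,0,0.33,22,8,-14.5,8.76],[0,0,0.346,25.5,9,-15.5,8.76]],
  ],
)

```text
clock: 1.82
tool_pos: [0.3827, 0.5099, 0.3612]
orientation: [-180.0, 0.0, -33.1]
force: [0.3, 0.6, 0.0]
opening: 0.0877
gripper_force: 0.0
```

```bash
python3 -c "
from h import *
p,R=cur();print(p,R.as_euler('xyz',degrees=True))
go(p,R,(.57,.22,.38),Rd(-55))"
```

```text
[0.38271169 0.50989574 0.36115275] [-1.79954983e+02  1.56878495e-02 -3.30747285e+01]
[-0.001, 0.0, 0.383] [31.51, 14.07, -1.9]
```

Emit:
play_rows(
  commands=[
    [[0,0,0.05,4,1.7,-0.5,8.76],[0,0,0.1,8,3.5,-1,8.76],[0,0,0.15,12,5.3,-1.5,8.76],[0,0,0.2,16,7,-2,8.76],[0,0,0.25,20,8.8,-2,8.76],[0,0,0.3,24,10.6,-2,8.76],[0,0,0.35,28,12.4,-2,8.76],[0,0,0.383,31.5,14,-2,8.76]],
  ],
)

```text
clock: 2.48
tool_pos: [0.5635, 0.2312, 0.3805]
orientation: [-180.0, 0.0, -55.1]
force: [1.4, 0.5, -0.1]
opening: 0.0877
gripper_force: 0.0
```

```bash
python3 -c "
from h import *
p,R=cur();print(p,R.as_euler('xyz',degrees=True))
go(p,R,(.58,-.08,.38),Rd(-75))"
```

```text
[0.56350096 0.23121674 0.38048476] [-1.79957414e+02  6.30413155e-03 -5.50748864e+01]
[-0.001, 0.0, 0.348] [26.46, 16.46, 0.03]
```

Emit:
play_rows(
  commands=[
    [[0,0,0.05,3.5,2,0,8.76],[0,0,0.1,7,4.2,0,8.76],[0,0,0.15,10.5,6.5,0,8.76],[0,0,0.2,14,8.6,0,8.76],[0,0,0.25,17.5,10.8,0,8.76],[0,0,0.3,21,13,0,8.76],[0,0,0.33,24,15,0,8.76],[0,0,0.348,26.5,16.5,0,8.76]],
  ],
)

```text
clock: 3.15
tool_pos: [0.5795, -0.0813, 0.3805]
orientation: [-180.0, -0.0, -75.0]
force: [0.2, 0.1, 0.4]
opening: 0.0877
gripper_force: 0.0
```

```bash
python3 -c "
from h import *
p,R=cur();print(p,R.as_euler('xyz',degrees=True))
go(p,R,(.48,-.33,.38),Rd(-92))"
```

```text
[ 0.57949056 -0.08130305  0.38051037] [-1.79967059e+02 -1.74501128e-02 -7.50340946e+01]
[-0.001, -0.0, 0.296] [21.46, 16.03, 0.05]
```

Emit:
play_rows(
  commands=[
    [[0,0,0.05,3,2.2,0,8.76],[0,0,0.1,6,4.4,0,8.76],[0,0,0.15,9,6.7,0,8.76],[0,0,0.2,12,9,0,8.76],[0,0,0.25,15,11.2,0,8.76],[0,0,0.28,18,13.4,0,8.76],[0,0,0.296,20.5,15.2,0,8.76],[0,0,0.296,21.5,16,0,8.76]],
  ],
)

```text
clock: 3.82
tool_pos: [0.48, -0.3308, 0.3801]
orientation: [180.0, -0.0, -92.0]
force: [0.2, 1.3, 0.4]
opening: 0.0878
gripper_force: 0.0
```

```bash
cat >> h.py <<'E'
def wray(p,pose,u,v):
    K=np.array(p["camera_matrix"]); H=np.array(p["hand_eye"]); d=np.array([u-K[0,2],v-K[1,2]])/K[0,0]; r=np.hypot(*d)
    c=np.array([*(d/max(r,1e-9)*np.sin(r)),np.cos(r)]); P,R=pose
    return P+R.apply(H[:3,3]), R.apply(H[:3,:3]@c)
def wproj(p,pose,x):
    K=np.array(p["camera_matrix"]); H=np.array(p["hand_eye"]); P,R=pose
    c=H[:3,:3].T@(R.inv().apply(np.array(x)-P)-H[:3,3]); th=np.arctan2(np.hypot(c[0],c[1]),c[2])
    return K[:2,2]+K[0,0]*th*c[:2]/np.hypot(c[0],c[1])
E
python3 - <<'E'
from h import *
q=cur();p=ctrl.snapshot("wrist");save(p,"w1.png");print(q[0],q[1].as_euler('xyz',degrees=True))
for t in ["lamp_head","lamp_shade","lamp_rail","croissant_plate"]:
        print(t,[(np.round(d["bbox"],1).tolist(),round(d["conf"],2)) for d in ctrl.find_in(p,t)[:2]])
print(wproj(p,q,[.492,-.35,.224]))
E
```

```text
[ 0.4799972  -0.33084926  0.38012546] [ 1.79982595e+02 -2.75731494e-02 -9.20288469e+01]
lamp_head [([243.9, 160.2, 41.5, 26.4], 0.76)]
lamp_shade [([316.7, 122.6, 81.2, 83.8], 0.86)]
lamp_rail [([220.7, 31.2, 181.5, 218.0], 0.83)]
croissant_plate [([290.1, 154.5, 100.7, 96.4], 0.88), ([221.8, 29.5, 179.2, 219.5], 0.36)]
[263.99032556 174.97085136]
```

View pics/w1.png

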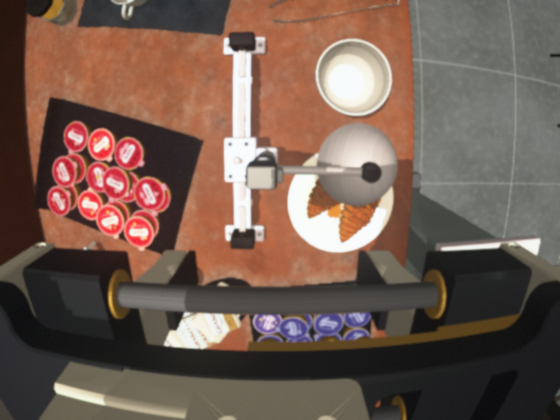

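The wrist view shows the grip block's top face at about (262,175), the shade at (357,165) and the plate at (340,205) by the rail's +y end. The rail's black ends are at (243,41) and (243,238). Next I'll refine the block position with a crop and triangulate it against the other two views.

```bash
python3 - <<'E'
from h import *
im=cv2.imread("pics/w1.png"); cv2.imwrite("pics/w1c.png",cv2.resize(im[130:210,220:300],None,fx=7,fy=7,interpolation=3))
q=cur();p=ctrl.snapshot("wrist");s=ctrl.snapshot("side");t=ctrl.snapshot("top")
W=wray(p,q,261.5,175.5)
print(tri([W,ray(s,274.6,243.6),ray(t,370.6,196.3)]),tri([W,ray(s,274.6,243.6)]))
def wz(u,v,z):
    o,d=wray(p,q,u,v); return o+d*(z-o[2])/d[2]
print(wz(261.5,175.5,.224))
a,b=wz(243,41,.05),wz(243,238,.05);print(a,b,(a+b)/2,np.degrees(np.arctan2(-(b-a)[0],(b-a)[1])),np.linalg.norm(a-b))
print("plate",wz(340,205,.012),"shade top",wz(370,173,.173))
E
```

```text
(array([ 0.49579169, -0.34518307,  0.22128675]), [0.0011364879213169759, 0.0007120749300965699, 0.0004616890362300719]) (array([ 0.49598994, -0.34553884,  0.22180798]), [0.0008927969659011323, 0.0008927969659011306])
[ 0.49676735 -0.3458439   0.224     ]
[ 0.52694407 -0.53239     0.05      ] [ 0.5417004  -0.21213743  0.05      ] [ 0.53432223 -0.37226372  0.05      ] -2.638161958331938 0.3205923578411122
plate [ 0.37213818 -0.25405009  0.012     ] shade top [ 0.36604281 -0.33744548  0.173     ]
```

View pics/w1c.png

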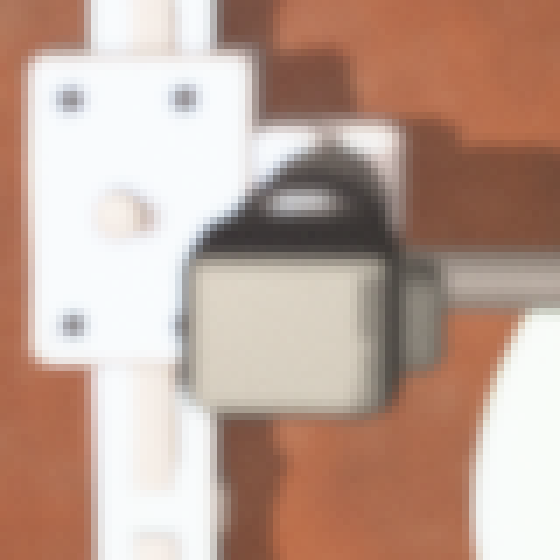

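The refined block centre is about (0.497, -0.3435), with its top at about 0.222–0.224, which matches the stated size. The rail yaw is about -2.4° and the carriage about +0.027, so the slide is about 73 mm toward +y. I'll descend partway and check.

Emit:
play_rows(
  commands=[
    [[0,0,0.007,0.4,-0.6,2,8.76],[0,0,0.007,0.8,-1.2,4.5,8.76],[0,0,0.007,1.2,-1.7,7,8.76],[0,0,0.007,1.2,-1.7,9.5,8.76],[0,0,0.007,1.2,-1.7,11.5,8.76],[0,0,0.007,1.2,-1.7,13,8.76],[0,0,0.007,1.2,-1.7,13,8.76]],
  ],
)

```text
clock: 4.8
tool_pos: [0.4972, -0.3387, 0.2464]
orientation: [179.7, 0.1, -92.2]
force: [-0.5, -0.0, -0.4]
opening: 0.0876
gripper_force: 0.0
```

```bash
python3 - <<'E'
from h import *
q=cur();p=ctrl.snapshot("wrist");save(p,"w2.png");print(q[0],q[1].as_euler('xyz',degrees=True))
im=cv2.imread("pics/w2.png"); cv2.imwrite("pics/w2c.png",cv2.resize(im[150:330,170:380],None,fx=3.3,fy=3.3,interpolation=3))
c=wproj(p,q,[.497,-.3435,.224]);print(c,(c-[170,150])*3.3)
print([(np.round(d["bbox"],1).tolist(),round(d["conf"],2)) for d in ctrl.find_in(p,"lamp_head")[:2]])
E
```

```text
[ 0.49718178 -0.33865087  0.24638899] [ 1.79704796e+02  1.44615933e-01 -9.21747583e+01]
[275.80560252 229.52409007] [349.1584883  262.42949725]
[([254.3, 191.6, 60.8, 47.6], 0.66), ([341.7, 18.6, 101.0, 101.7], 0.33)]
```

View pics/w2c.png

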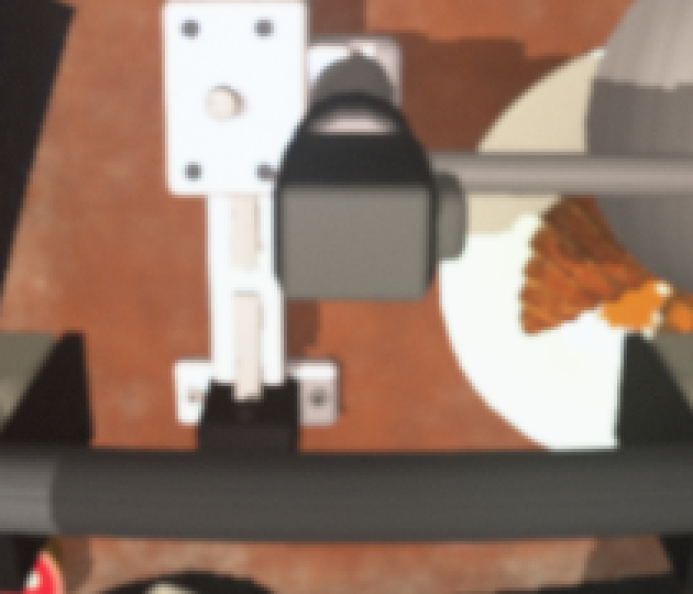

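The crop shows the block's top face centred at about (356,240), or (278,223) in full-image pixels, with the button on its right. That's about 7 px off the prediction, so I'll check whether the pose has settled.

```bash
python3 - <<'E'
from h import *
for i in range(2):
    q=cur();print(q[0],q[1].as_euler('xyz',degrees=True)); p=ctrl.snapshot("wrist")
q=cur();print(q[0],q[1].as_euler('xyz',degrees=True),ctrl.get_obs()["joint_pos"])
save(p,"w3.png")
im=cv2.imread("pics/w3.png");im0=cv2.imread("pics/w2.png")
g=lambda a:np.float32(cv2.cvtColor(a[180:260,230:330],cv2.COLOR_BGR2GRAY))
print(cv2.phaseCorrelate(g(im0),g(im)))
c=wproj(p,q,[.497,-.3435,.224]);print(c)
o,d=wray(p,q,277.9,222.7);print(o+d*(.224-o[2])/d[2])
E
```

```text
[ 0.49866131 -0.33997856  0.2503775 ] [ 1.79968969e+02 -1.71723622e-02 -9.21619187e+01]
[ 0.49908402 -0.34030313  0.25128851] [-1.79936016e+02 -4.92549268e-02 -9.21726841e+01]
[ 0.49920307 -0.34044268  0.25163149] [-1.79890653e+02 -5.70948067e-02 -9.21845554e+01] [-1.57649015e+01  1.23498797e+01 -4.63249729e+00  3.12025564e-02
 -7.28979294e+01  1.35712558e+01]
((0.8589389331961499, 0.2070924517705066), 0.44676217555999753)
[279.17302979 229.48294278]
[ 0.49767637 -0.34832607  0.224     ]
```

Emit:
play_rows(
  commands=[
    [[0,0,0,0.2,0.1,1.5,8.76],[0,0,0,0.4,0.2,3,8.76],[0,0,0,0.4,0.2,4.5,8.76],[0,0,0,0.4,0.2,6,8.76],[0,0,0,0.4,0.2,6.9,8.76],[0,0,0,0.4,0.2,6.9,8.76],[0,0,0,0.4,0.2,6.9,8.76],[0,0,0,0.4,0.2,6.9,8.76]],
  ],
)

```text
clock: 5.67
tool_pos: [0.4969, -0.3447, 0.1825]
orientation: [-179.9, -0.1, -92.2]
force: [0.1, 0.2, 1.2]
opening: 0.0878
gripper_force: 0.0
```

```bash
python3 - <<'E'
from h import *
for i in range(2):
    q=cur();p=ctrl.snapshot("wrist")
print(q[0],q[1].as_euler('xyz',degrees=True)); 
save(p,"w4.png"); im=cv2.imread("pics/w4.png"); cv2.imwrite("pics/w4c.png",cv2.resize(im[130:400,100:460],None,fx=2.2,fy=2.2,interpolation=3))
print(wproj(p,q,[.497,-.3455,.224]))
E
```

```text
[ 0.49690709 -0.34472194  0.1825077 ] [-1.79888158e+02 -5.14725581e-02 -9.22217731e+01]
[275.35180663 281.32029891]
```

View pics/w4c.png

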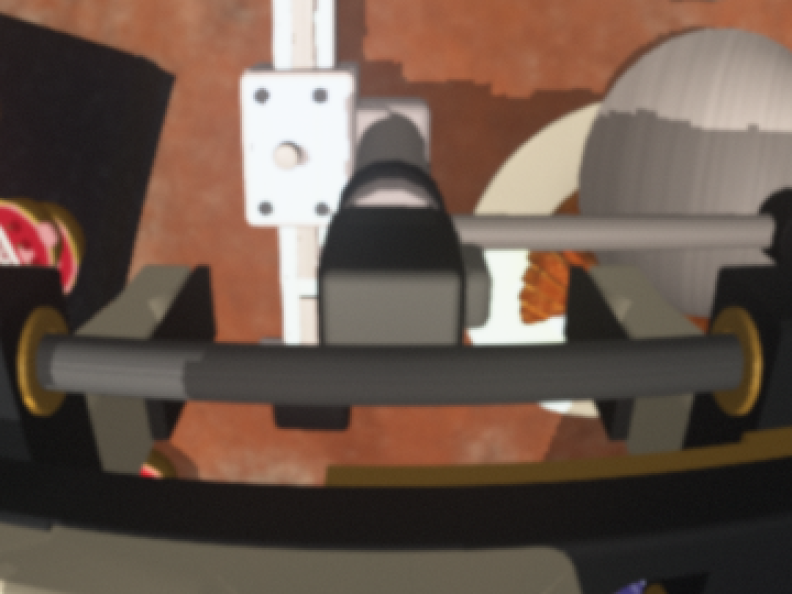

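The block sits centred between the fingers: fingers at crop columns 210 and 567, block plus button at 320–490. I'll close now.

Emit:
play_rows(
  commands=[
    [[0,0,0,0.1,0,0,6],[0,0,0,0.1,0,0,4.5],[0,0,0,0.1,0,0,3],[0,0,0,0.1,0,0,2],[0,0,0,0.1,0,0,2],[0,0,0,0.1,0,0,2],[0,0,0,0.1,0,0,2],[0,0,0,0.1,0,0,2]],
  ],
)

```text
clock: 6.43
tool_pos: [0.4951, -0.3453, 0.1809]
orientation: [179.9, 0.0, -92.2]
force: [-4.6, 0.7, 2.3]
opening: 0.0398
gripper_force: 2.4
```

Emit:
play_rows(
  commands=[
    [[0,0,0,0,0,0,1],[0,0,0,0,0,0,1],[0,0,0,0,0,0,1],[0,0,0,0,0,0,1],[0,0,0,0,0,0,1]],
  ],
)

```text
clock: 6.85
tool_pos: [0.496, -0.3454, 0.181]
orientation: [180.0, 0.0, -92.2]
force: [-0.8, -1.2, 0.3]
opening: 0.0349
gripper_force: 30.0
```

Emit:
play_rows(
  commands=[
    [[0,0,0,-0.4,0,0,1],[0,0,0,-1,0,0,1],[0,0,0,-1.7,0,0,1],[0,0,0,-2.4,0,0,1],[0,0,0,-3.1,0,0,1],[0,0,0,-3.8,0,0,1],[0,0,0,-4.5,0,0,1],[0,0,0,-5,0,0,1]],
  ],
)

```text
clock: 7.52
tool_pos: [0.4983, -0.2961, 0.181]
orientation: [-180.0, -0.1, -92.3]
force: [1.1, -8.0, -4.7]
opening: 0.0351
gripper_force: 30.0
```

Emit:
play_rows(
  commands=[
    [[0,0,0,-0.4,0,0,1],[0,0,0,-0.8,0,0,1],[0,0,0,-1.2,0,0,1],[0,0,0,-1.2,0,0,1],[0,0,0,-1.2,0,0,1]],
  ],
)

```text
clock: 7.93
tool_pos: [0.4989, -0.2829, 0.1809]
orientation: [-180.0, 0.0, -92.2]
force: [1.6, 2.0, -1.0]
opening: 0.0351
gripper_force: 30.0
```

```bash
python3 - <<'E'
from h import *
q=cur();t=ctrl.snapshot("top");p=ctrl.snapshot("wrist");save(p,"w5.png");save(t,"t5.png")
print(q[0],ctrl.get_obs()["force"])
a=cv2.resize(cv2.imread("pics/w5.png")[0:400,150:450],None,fx=1.5,fy=1.5)
cv2.imwrite("pics/w5c.png",a)
E
```

```text
[ 0.49888807 -0.28286447  0.18094462] [ 2.67255665  3.60882055 -1.16172772]
```

View pics/w5c.png

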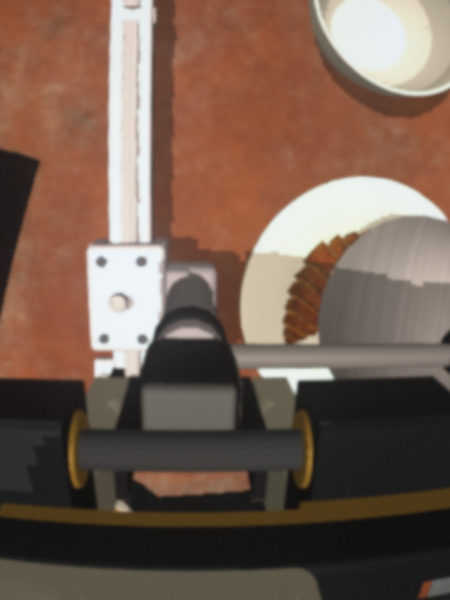

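The wrist view shows the lamp slid toward the plate, with the shade over it and the post still lowered. The carriage is close to the +y end. The +y force of 3.6 N may be the notch pulling, so I'll step slowly and watch it.

Emit:
play_rows(
  commands=[
    [[0,0,0,-0.1,0,0,1],[0,0,0,-0.2,0,0,1],[0,0,0,-0.2,0,0,1],[0,0,0,-0.2,0,0,1]],
  ],
)

```text
clock: 8.37
tool_pos: [0.4989, -0.2819, 0.1811]
orientation: [-180.0, -0.0, -92.2]
force: [3.4, -4.1, -3.3]
opening: 0.035
gripper_force: 30.0
```

Emit:
play_rows(
  commands=[
    [[0,0,0,-0.1,0,0,1],[0,0,0,-0.2,0,0,1],[0,0,0,-0.2,0,0,1],[0,0,0,-0.2,0,0,1]],
  ],
)

```text
clock: 8.7
tool_pos: [0.499, -0.2797, 0.1812]
orientation: [-180.0, -0.0, -92.2]
force: [4.1, -3.0, -3.2]
opening: 0.0349
gripper_force: 30.0
```

Emit:
play_rows(
  commands=[
    [[0,0,0,-0.1,0,0,1],[0,0,0,-0.2,0,0,1],[0,0,0,-0.2,0,0,1],[0,0,0,-0.2,0,0,1]],
  ],
)

```text
clock: 9.03
tool_pos: [0.4991, -0.2775, 0.1812]
orientation: [-180.0, -0.0, -92.2]
force: [4.0, -2.2, -2.7]
opening: 0.0349
gripper_force: 30.0
```

Emit:
play_rows(
  commands=[
    [[0,0,0,-0.1,-0.05,0,1],[0,0,0,-0.2,-0.05,0,1],[0,0,0,-0.2,-0.05,0,1],[0,0,0,-0.2,-0.05,0,1]],
  ],
)

```text
clock: 9.37
tool_pos: [0.4992, -0.2749, 0.181]
orientation: [180.0, 0.0, -92.2]
force: [2.5, -0.0, -1.9]
opening: 0.0355
gripper_force: 30.0
```

Emit:
play_rows(
  commands=[
    [[0,0,0,-0.1,0,0,1],[0,0,0,-0.2,0,0,1],[0,0,0,-0.2,0,0,1],[0,0,0,-0.2,0,0,1]],
  ],
)

```text
clock: 9.7
tool_pos: [0.4993, -0.2726, 0.1809]
orientation: [180.0, 0.1, -92.2]
force: [2.0, 4.4, -0.3]
opening: 0.0349
gripper_force: 30.0
```

Emit:
play_rows(
  commands=[
    [[0,0,0,-0.1,0,0,1],[0,0,0,-0.2,0,0,1],[0,0,0,-0.2,0,0,1],[0,0,0,-0.2,0,0,1]],
  ],
)

```text
clock: 10.03
tool_pos: [0.4994, -0.2715, 0.181]
orientation: [180.0, -0.0, -92.2]
force: [1.9, -0.2, -3.2]
opening: 0.0348
gripper_force: 30.0
```

The force flipped to a +4.4 N pull at y=-0.2726 and back to about 0 at -0.2715, so the ball is dropping into the notch. I'll probe one more step to confirm.

Emit:
play_rows(
  commands=[
    [[0,0,0,-0.1,0,0,1],[0,0,0,-0.1,0,0,1],[0,0,0,-0.1,0,0,1],[0,0,0,-0.1,0,0,1]],
  ],
)

```text
clock: 10.37
tool_pos: [0.4994, -0.2712, 0.1812]
orientation: [180.0, -0.1, -92.2]
force: [1.9, -4.8, -3.4]
opening: 0.0347
gripper_force: 30.0
```

Emit:
play_rows(
  commands=[
    [[0,0,0,-0.1,0,0,1],[0,0,0,-0.1,0,0,1],[0,0,0,-0.1,0,0,1],[0,0,0,-0.1,0,0,1]],
  ],
)

```text
clock: 10.7
tool_pos: [0.4994, -0.2709, 0.1814]
orientation: [-180.0, -0.1, -92.3]
force: [1.8, -8.7, -3.6]
opening: 0.0349
gripper_force: 30.0
```

The lamp is clicked into the notch: it resists at -8.7 N with little motion. I'll back off, release so the ball self-centres, and wait with the fingers open.

Emit:
play_rows(
  commands=[
    [[0,0,0,0.2,0,0,1],[0,0,0,0.2,0,0,1],[0,0,0,0.2,0,0,1],[0,0,0,0.2,0,0,6],[0,0,0,0.2,0,0,6],[0,0,0,0.2,0,0,6],[0,0,0,0.2,0,0,6],[0,0,0,0.2,0,0,6]],
  ],
)

```text
clock: 11.37
tool_pos: [0.5001, -0.2713, 0.1815]
orientation: [-179.9, -0.0, -92.2]
force: [0.5, -0.4, -0.1]
opening: 0.0583
gripper_force: 0.0
```

```bash
python3 - <<'E'
from h import *
q=cur();t=ctrl.snapshot("top");p=ctrl.snapshot("wrist");save(p,"w6.png");q2=cur()
print(q[0],ctrl.get_obs()["force"],ctrl.get_obs()["opening"])
im=cv2.imread("pics/w6.png");c=np.zeros((600,800,3),np.uint8)
a=cv2.resize(im[150:400,150:450],(480,400));c[:400,:480]=a
b=cv2.resize(t["color"][170:290,300:440,::-1],None,fx=2.2,fy=2.2);c[:b.shape[0],480:480+b.shape[1]]=b
cv2.imwrite("pics/c6.png",c)
print(wproj(p,q2,[.499,-.272,.224]))
E
```

```text
[ 0.50011281 -0.27132498  0.18148918] [0.99045596 0.30096037 0.36020215] 0.06004618816558404
[277.59218566 282.65207176]
```

View pics/c6.png

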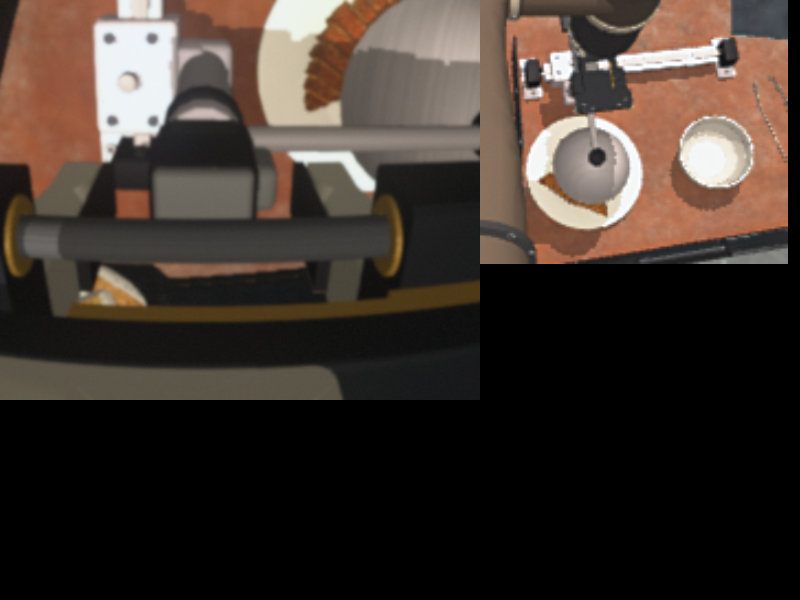

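The combined picture shows the block between the open fingers, the carriage close to the rail's +y foot, and the shade over the plate. Regripping now.

Emit:
play_rows(
  commands=[
    [[0,0,0,0,0.05,0,4.5],[0,0,0,0,0.05,0,3],[0,0,0,0,0.05,0,1],[0,0,0,0,0.05,0,1],[0,0,0,0,0.05,0,1],[0,0,0,0,0.05,0,1],[0,0,0,0,0.05,0,1],[0,0,0,0,0.05,0,1]],
  ],
)

```text
clock: 12.13
tool_pos: [0.4994, -0.2714, 0.181]
orientation: [-180.0, -0.0, -92.2]
force: [2.0, -0.2, -1.8]
opening: 0.035
gripper_force: 30.0
```

Emit:
play_rows(
  commands=[
    [[0,0,0,0,0,0,1],[0,0,0,0,0,0,1],[0,0,0,0,0,0,1]],
  ],
)

```text
clock: 12.38
tool_pos: [0.4994, -0.2714, 0.181]
orientation: [-180.0, -0.0, -92.2]
force: [5.5, -1.6, -2.7]
opening: 0.0351
gripper_force: 30.0
```

The grip opening is 35 mm, so the button is in. I'll pull up.

Emit:
play_rows(
  commands=[
    [[0,0,0,0,0,-0.4,1],[0,0,0,0,0,-1,1],[0,0,0,0,0,-1.6,1],[0,0,0,0,0,-2.2,1],[0,0,0,0,0,-2.8,1],[0,0,0,0,0,-3.4,1],[0,0,0,0,0,-4,1],[0,0,0,0,0,-4.5,1]],
  ],
)

```text
clock: 13.05
tool_pos: [0.4993, -0.2713, 0.2261]
orientation: [-180.0, 0.0, -92.2]
force: [5.4, -1.6, -4.6]
opening: 0.035
gripper_force: 30.0
```

Emit:
play_rows(
  commands=[
    [[0,0,0,0,0,-0.5,1],[0,0,0,0,0,-1.1,1],[0,0,0,0,0,-1.7,1],[0,0,0,0,0,-2.3,1],[0,0,0,0,0,-2.9,1],[0,0,0,0,0,-3.4,1],[0,0,0,0,0,-3.8,1],[0,0,0,0,0,-3.8,1]],
  ],
)

```text
clock: 13.72
tool_pos: [0.4993, -0.2714, 0.2645]
orientation: [-180.0, 0.0, -92.2]
force: [4.1, -0.4, -3.2]
opening: 0.0349
gripper_force: 30.0
```

Emit:
play_rows(
  commands=[
    [[0,0,0,0,0,-0.2,1],[0,0,0,0,0,-0.4,1],[0,0,0,0,0,-0.5,1],[0,0,0,0,0,-0.5,1],[0,0,0,0,0,-0.5,1]],
  ],
)

```text
clock: 14.13
tool_pos: [0.4993, -0.2714, 0.2688]
orientation: [-180.0, 0.0, -92.2]
force: [5.2, -1.3, -4.1]
opening: 0.0348
gripper_force: 30.0
```

Emit:
play_rows(
  commands=[
    [[0,0,0,0,0,-0.1,1],[0,0,0,0,0,-0.2,1],[0,0,0,0,0,-0.2,1],[0,0,0,0,0,-0.2,1]],
  ],
)

```text
clock: 14.47
tool_pos: [0.4993, -0.2714, 0.2707]
orientation: [-180.0, 0.0, -92.2]
force: [4.4, -1.4, -3.3]
opening: 0.0349
gripper_force: 30.0
```

Emit:
play_rows(
  commands=[
    [[0,0,0,0,0,-0.1,1],[0,0,0,0,0,-0.2,1],[0,0,0,0,0,-0.2,1],[0,0,0,0,0,-0.2,1],[0,0,0,0,0,-0.2,1]],
  ],
)

```text
clock: 14.88
tool_pos: [0.4992, -0.2712, 0.2711]
orientation: [179.9, 0.1, -92.3]
force: [7.3, -3.5, -11.6]
opening: 0.035
gripper_force: 30.0
```

The post is at the hard stop: 90 mm of travel and the vertical load rose to 11.6 N. I'll ease off slightly, let it settle and check.

Emit:
play_rows(
  commands=[
    [[0,0,0,0,0,0.1,1],[0,0,0,0,0,0.1,1],[0,0,0,0,0,0.1,1],[0,0,0,0,0,0.1,1],[0,0,0,0,0,0.1,1],[0,0,0,0,0,0.1,1],[0,0,0,0,0,0.1,1],[0,0,0,0,0,0.1,1]],
  ],
)

```text
clock: 15.55
tool_pos: [0.4992, -0.2713, 0.271]
orientation: [180.0, 0.0, -92.2]
force: [6.2, -1.6, -6.0]
opening: 0.035
gripper_force: 30.0
```

```bash
python3 - <<'E'
from h import *
s=ctrl.snapshot("side");save(s,"s7.png");t=ctrl.snapshot("top");o=ctrl.get_obs();print(o["tool_pos"],o["force"],o["gripper_force"])
a=cv2.resize(s["color"][180:380,170:330,::-1],None,fx=2.5,fy=2.5);b=cv2.resize(t["color"][170:290,300:440,::-1],None,fx=2.8,fy=2.8)
c=np.zeros((510,800,3),np.uint8);c[:500,:400]=a;c[:b.shape[0],402:402+b.shape[1]]=b;cv2.imwrite("pics/c7.png",c)
E
```

```text
[ 0.49920395 -0.27128319  0.27103909] [ 6.20809724 -2.7839269  -6.78734089] 29.995684325695038
```

View pics/c7.png

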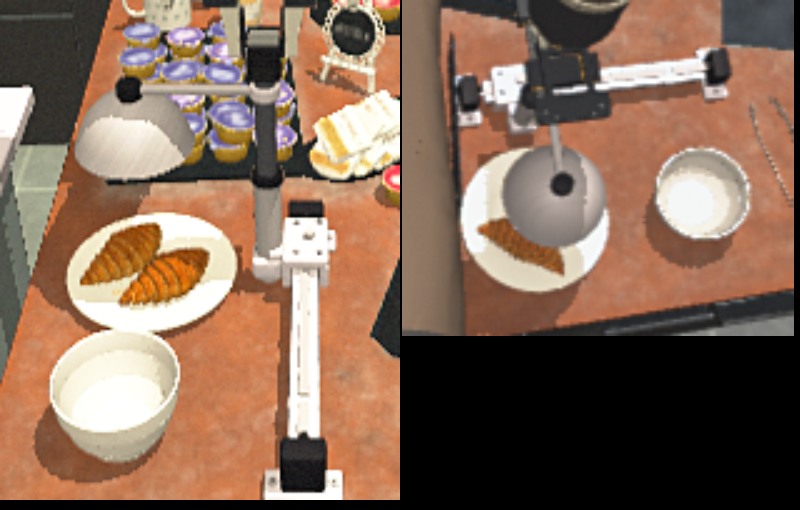

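The lamp is fully raised over the plate, held by the grip, with the plate and bowl where they were. Handing in.

```bash
python3 -c "
from plant import ctrl
print(ctrl.close_job())"
```

```text
the job is handed in; nothing more can be done
None
```

The job is handed in, with no verdict returned: the lamp clicked into the croissant-plate station while lowered, was pulled up 90 mm to the second stop, and is held there by the grip (30 N squeeze).

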